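# Tip the cam lock out over the pin tray

### The job

The cam lock is standing face down in the steel bench block with its loose brass cam still slipped over its tail. Lift the cam up off the tail and lay it flat on the black rubber mat; then draw the lock out of the block and tip it over onto its side, at least 60 degrees from upright, above the middle of the grey parts tray, so that any loose pin would drop in there. Finish while holding the lock still there, at least 15 cm above the bench, and leave everything else as it stands.

Things in the scene. Friction and masses are not known exactly. Their poses are not given: they have to be found in the camera images.
- lock: Steel cam lock 84 mm long, 0.2-0.4 kg, face down in one of the two bores of the block. Origin: centre of its face (underside at the start); z runs along its axis to the tail (up at the start). Along z: head 36 mm diameter 0-26 mm (lowest 24 mm loose in the bore), ribbed round barrel 28 mm diameter 26-66 mm (grip here), round tail 14 mm diameter 66-84 mm. Centre of mass at 31 mm.
- lock_mid (a point): The middle of the lock's length, on its axis, 42 mm from lock's origin towards the tail. Same axes.
- cam: Flat brass two-ended cam, loose, about 60 g: bar 100 (x) by 18 (y) by 6 (z) mm with a wider middle, 34 by 34 mm, and in it a square 18 mm hole. Balanced about the hole. Origin: centre of the hole at the underside. At the start it lies level on the barrel shoulder of the lock, whose tail stands up through the hole and 12 mm above the cam.
- block: Dark steel bench block 70 (x) by 160 (y) by 34 (z) mm, fixed to the bench, origin at the centre of its underside. Two upright round bores 39 mm wide and 24 mm deep, their floors 10 mm above the bench, at y = -40 and y = +40 mm in its frame. One holds the lock, the other the sleeve.
- mat: Black rubber mat 200 (x) by 160 (y) by 4 (z) mm, fixed flat on the bench, origin at the centre of its underside.
- tray: Grey open parts tray, 190 (x) by 140 (y) by 32 (z) mm outside with 4 mm walls, empty, fixed, origin at the centre of its underside.
- sleeve: Plain steel sleeve without tail or cam, 36 mm diameter, 45 mm tall, in the block's other bore (its top 55 mm above the bench). Leave it. Origin at the centre of its underside.
- padlock: Brass padlock lying flat, 50 by 44 by 22 mm body with a steel shackle reaching to 58 mm from the origin along x. Leave it. Origin at the centre of the body's underside.
- doorknob: Brass door knob standing on its rose, 52 mm diameter, 60 mm tall. Leave it. Origin at the centre of its underside.
- jar: Glass jar with steel cap, 56 mm diameter, 75 mm tall. Leave it. Origin at the centre of its underside.
- oilcan: Grey can, 48 mm diameter, 100 mm tall. Leave it. Origin at the centre of its underside.
- driver: Screwdriver 190 mm long lying at the back of the bench along its own x axis. Leave it. Origin on its underside.
There are look-alikes about, which are no part of the job. What is shaped like the lock but green is not meant. Of the things that look like the tray, the larger one is meant.

How it is judged:
By the outcome, as a careful person would: the job done as asked, in the order asked, and still so for the second after the job is handed in, while the arm keeps its last pose, push and grip.
It also fails if it takes over 58 s, if anything falls off the work surface, if the arm or the gripper's body presses on something with over 40 N, if the wrist force passes 120 N, or if a joint passes its speed limit or range.

### The arm

A 6-joint arm with a two-finger parallel gripper is mounted at the origin on the work surface. World frame = base frame: x ahead of the robot, y to its left, z up, the work surface at z = 0. Lengths are in m, angles in rad, forces in N, time in s.
With the tool pointing down it reaches from about 0.275 to 1 m from the base axis. Payload 8.4 kg.
Tool frame: the origin (TCP) lies midway between the tips of the shut fingers; the grasp point (between the pads) lies grip_depth behind it (grip_depth is the distance from the TCP to the grasp point, in m); z points along the fingers, y is the line along which they close (so a half turn about z gives the same grasp; the last joint's range is limited). The gripper opens to 85 mm and grips with 20 to 120 N. Pads are 22 mm wide; open, the fingers measure 114 mm over their backs; the gripper's body (76 mm by 85 mm) begins 54 mm behind the grasp point. The pads swing forward as they close: fully open they stand 13 mm farther back than shut.
Start: joints at [1.236, 0.353, 1.633, -0, 1.155, -0.002], TCP at [0.204, 0.591, 0.231] pointing down, gripper open.
Joint ranges: [-2.63, 2.63], [-0.92, 2.1], [0.06, 2.66], [-1.3, 4.44], [0, 2.69], [-3.02, 3.02]. Speed limits (rad/s): [2.22, 2.22, 2.79, 3.14, 3.14, 3.14].

### API

Orientations are given as a rotation vector (axis times angle).
In Python, from workcell import * gives the robot as it stands.
- The arm moves only by the tool send_rows, never from a script. Its argument "increments" is a list of rows, each a list of 3 entries, a list of its own where there are three numbers: the shift along the tool's x, y, z each as a share of 0.25 m, from -1 to 1, then the turn about the tool's z as a share of 2 pi rad, from -1 to 1, then the gripper command: -1 is fully open, 1 is shut, values between are in proportion. A call has 1 to 20 rows; each row is the pose to reach, as a shift and turn from the pose commanded when the call began, along the tool's axes at that moment, turning the shorter way round; what a row does not reach only later rows make up. A row lasts 1/10 s, in which the tool goes at most 50 mm and 8.59 degrees, less where a joint would pass 70% of its speed; a pose out of reach is approached as far as the arm can. A call with a number of a shift or a turn outside -1 to 1 is refused whole. A call with a gripper value outside its range is refused whole. The fingers move at their own pace and stop on an object; "squeeze" is the grip in N (left out, the last holds). Time passes only in rows, so rows that repeat a pose let the fingers close. It gives the time, the measured TCP pose, the force, the opening and the grip force at its end, in the units of the state.
- state(): the state, without advancing time (a new reading comes with each control period).
- grab_frame(name): name is "side" or "top" or "wrist"; returns a dict with "pixels" (384x512x3 uint8, blue, green, red), "intrinsics" (3x3 intrinsics, pixels), "view" (4x4, takes a point from world to camera coordinates). Camera axes: x right, y up, looking along -z (the intrinsics and any distortion apply to the point x, -y, -z); pixel columns grow to the right and rows downward; lengths in m; the calibration is good to about 2 mm. A picture is of the moment at which its call begins. There is no depth.
- finish_job(): hands the job in; it is judged then, once.
The state is a dict: "clock": time; "q": joint angles; "qd": joint speeds; "joint_efforts": joint torques, N m; "position": TCP position; "tool_rot": TCP orientation; "force": force on the tool from outside, world axes, zero at the start; "moment": the same for the moment, N m; "gripper_width": finger opening in m; "grasp_force": force on a finger pad.
Only numpy, scipy, OpenCV 4.12 (cv2) and the standard library are available. Lean on these libraries where they do the work, as an engineer would, in place of code of your own. Each camera call takes 0.05 s, during which the arm holds its last target. There are 200 camera calls.

## Working session

There is one attempt and no reset: what is moved stays moved. The work goes in short steps, Python scripts to look and compute and a tool call to move; the robot and the scene stay as the last step left them, time stands still between calls to the robot, and variables do not carry over. Pictures are saved under pics/ and viewed, at most 10 in all, crops included, and the job is handed in when it is done.

Besides the shell and the picture viewer there is one more tool, called after "Call:" by a JSON object that holds its "name" and its "arguments". send_rows: Moves the arm, as the interface text tells. Shift numbers are shares of 0.25 m and turn numbers shares of 2 pi rad, none past 1 either way. Its arguments: {"type":"object","properties":{"increments":{"type":"array","items":{"type":"array"}},"squeeze":{"type":"number"}},"required":["increments"]}

```bash
ls; mkdir -p pics; cat > h.py <<'E'
from workcell import *
import numpy as np, cv2
from scipy.spatial.transform import Rotation as R
def save(n,f): 
    g=grab_frame(n); cv2.imwrite('pics/'+f,g['pixels']); np.savez('pics/'+f+'.npz',K=g['intrinsics'],V=g['view']); return g
def ray(f,u,v,z):
    d=np.load('pics/'+f+'.npz');K,V=d['K'],d['V']
    p=np.linalg.solve(K,[u,v,1]); dc=np.array([p[0],-p[1],-1]); 
    Rm=V[:3,:3]; c=-Rm.T@V[:3,3]; w=Rm.T@dc
    return c+w*(z-c[2])/w[2]
def proj(f,P):
    d=np.load('pics/'+f+'.npz');K,V=d['K'],d['V']
    c=V[:3,:3]@np.array(P)+V[:3,3]; q=K@[c[0],-c[1],-c[2]]; return q[:2]/q[2]
E
python3 - <<'E'
from h import *
s=state();print({k:np.round(v,3) for k,v in s.items()})
a=save('top','top.png');b=save('side','side.png')
print(a.keys(), a['intrinsics'])
cv2.imwrite('pics/wide.png',cv2.resize(a['pixels'],(800,600),interpolation=cv2.INTER_CUBIC))
try: print(grip_depth)
except Exception as e: print(e)
E
```

```text
pics
{'clock': np.float64(0.0), 'q': array([ 1.236,  0.354,  1.634, -0.   ,  1.155, -0.002]), 'qd': array([ 0.   , -0.   ,  0.001, -0.   , -0.   , -0.   ]), 'joint_efforts': array([ 3.0000e-03, -6.0526e+01, -3.4207e+01,  0.0000e+00,  9.0000e-03,
       -0.0000e+00]), 'position': array([0.204, 0.59 , 0.231]), 'tool_rot': array([-5.200e-01, -3.098e+00,  2.000e-03]), 'force': array([ 0.492, -0.86 ,  0.984]), 'moment': array([ 0.02 , -0.007,  0.018]), 'grasp_force': np.float64(0.0), 'gripper_width': np.float64(0.086)}
dict_keys(['pixels', 'intrinsics', 'view']) [[363.42179181   0.         253.16637402]
 [  0.         363.42179181 191.16681537]
 [  0.           0.           1.        ]]
0.0187
```

View pics/wide.png

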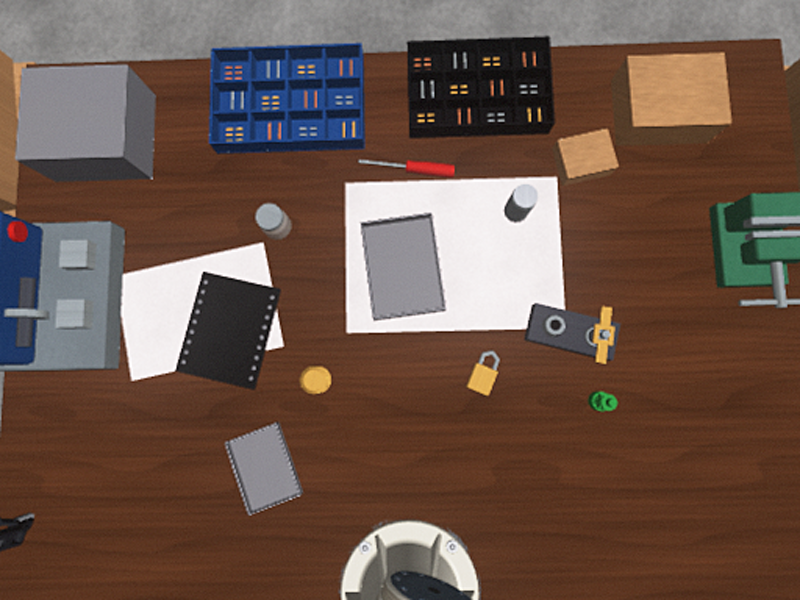

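View pics/side.png

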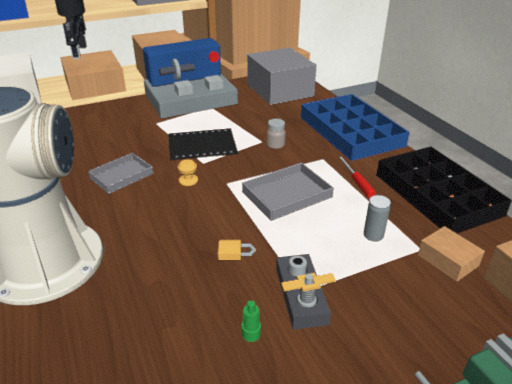

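The lock (cam on it, wide-picture pixel (604,335)) is steel; the green one at (604,401) is the look-alike. The trays are at (403,267) and (263,468), and the first looks larger. The mat is at (229,330) and the block at (572,332). Next I'll confirm with enlarged crops.

```bash
python3 - <<'E'
from h import *
a=cv2.imread('pics/top.png'); b=cv2.imread('pics/side.png')
c1=cv2.resize(a[185:265,325:405],(480,480),interpolation=cv2.INTER_CUBIC) # x6
c2=cv2.resize(b[245:325,265:345],(320,320),interpolation=cv2.INTER_CUBIC) # x4
o=np.zeros((480,800,3),np.uint8);o[:,:480]=c1;o[:320,480:]=c2
cv2.imwrite('pics/crop1.png',o)
w=lambda u,v,z:np.round(ray('top.png',u*.64,v*.64,z),4)
for n,z,pts in [('bigtray',.032,[(361,222),(431,213),(445,310),(375,320)]),('small',.032,[(225,441),(278,423),(302,493),(250,515)]),('mat',.004,[(205,272),(281,290),(254,388),(178,371)])]:
    P=[w(*p,z)for p in pts];print(n,P,np.mean(P,0),[np.linalg.norm(P[i]-P[i-1]).round(3) for i in range(4)])
E
```

```text
bigtray [array([0.6804, 0.0745, 0.032 ]), array([ 0.6944, -0.0601,  0.032 ]), array([ 0.5066, -0.0808,  0.032 ]), array([0.4909, 0.0506, 0.032 ])] [ 0.593075 -0.00395   0.032   ] [np.float64(0.191), np.float64(0.135), np.float64(0.189), np.float64(0.132)]
small [array([0.2746, 0.3295, 0.032 ]), array([0.3051, 0.232 , 0.032 ]), array([0.1804, 0.1876, 0.032 ]), array([0.1436, 0.2816, 0.032 ])] [0.225925 0.257675 0.032   ] [np.float64(0.139), np.float64(0.102), np.float64(0.132), np.float64(0.101)]
mat [array([0.5959, 0.3845, 0.004 ]), array([0.5565, 0.2344, 0.004 ]), array([0.3691, 0.2849, 0.004 ]), array([0.4043, 0.4319, 0.004 ])] [0.48145  0.333925 0.004   ] [np.float64(0.197), np.float64(0.155), np.float64(0.194), np.float64(0.151)]
```

View pics/crop1.png

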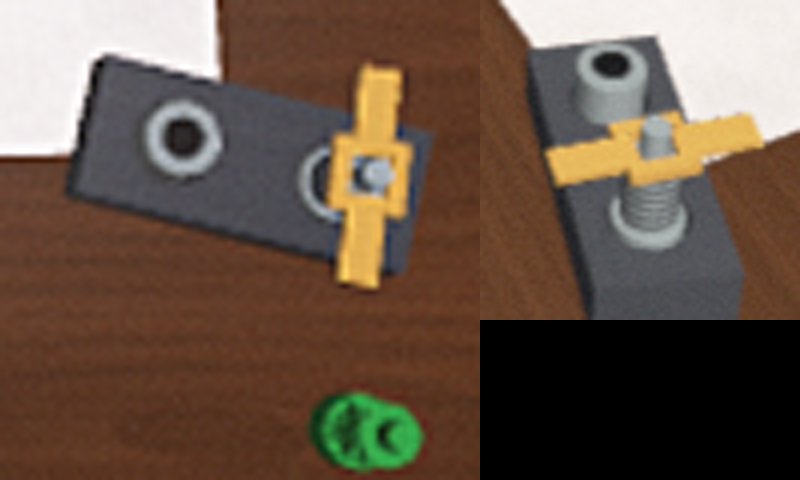

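Crop 1 confirms it: the steel lock is under the brass cam, with its tail at crop (377,176) in the right-hand bore. The green decoy stands clear of the block, and the 190x134 mm tray is the larger one. Next I'll measure the cam, tail and block.

```bash
python3 - <<'E'
from h import *
w=lambda x,y,z:ray('top.png',325+(x+.5)/6-.5,185+(y+.5)/6-.5,z)
E=[w(*p,.082) for p in [(366,64),(403,70),(378,289),(340,282)]]
M=[w(*p,.082) for p in [(334,132),(412,142),(404,218),(328,206)]]
print('cam',np.mean(E,0),np.mean(M,0),[np.linalg.norm(E[i]-E[i-1]).round(3) for i in range(4)])
d=(E[0]+E[1]-E[2]-E[3])/2;print('cam ang',np.degrees(np.arctan2(d[1],d[0])))
print('tail',w(377,174,.094))
B=[w(*p,.034) for p in [(105,56),(432,132),(403,273),(70,194)]]
print('block',np.mean(B,0),[np.linalg.norm(B[i]-B[i-1]).round(3) for i in range(4)])
y=(B[0]+B[3]-B[1]-B[2])/2;y/=np.linalg.norm(y);print('y',y,'bores',np.mean(B,0)-.04*y,np.mean(B,0)+.04*y, 'sleeve',w(184,138,.055))
# side view: tail top centre, at crop (657,123) x4
o=lambda x,y,z:ray('side.png',265+(x-480+.5)/4-.5,245+(y+.5)/4-.5,z)
print('side tail',o(657,121,.094)); 
s=state(); T=R.from_rotvec(s['tool_rot']).as_matrix();print(T.round(3),s['position'])
print('wrist cam ok',grab_frame('wrist')['view'].round(3))
E
```

```text
cam [ 0.45163127 -0.35565204  0.082     ] [ 0.45217184 -0.35462114  0.082     ] [np.float64(0.101), np.float64(0.017), np.float64(0.102), np.float64(0.017)]
cam ang -10.520575424650175
tail [ 0.45150274 -0.35394321  0.094     ]
block [ 0.46190336 -0.3151517   0.034     ] [np.float64(0.07), np.float64(0.16), np.float64(0.07), np.float64(0.162)]
y [0.2546463  0.96703426 0.        ] bores [ 0.4517175  -0.35383307  0.034     ] [ 0.47208921 -0.27647033  0.034     ] sleeve [ 0.4731029  -0.27803537  0.055     ]
side tail [ 0.45035404 -0.34963865  0.094     ]
[[-0.945  0.327 -0.   ]
 [ 0.327  0.945 -0.001]
 [-0.    -0.001 -1.   ]] [0.20404274 0.59032513 0.23061527]
wrist cam ok [[ 0.328  0.945 -0.001 -0.625]
 [-0.908  0.315 -0.276  0.035]
 [-0.261  0.091  0.961 -0.379]
 [ 0.     0.     0.     1.   ]]
```

Call:
{"name": "send_rows", "arguments": {"increments": [[[-0.54, -0.81, 0], 0, -1], [[-0.54, -0.81, 0], 0, -1], [[-0.54, -0.81, 0], 0, -1], [[-0.54, -0.81, 0], 0, -1], [[-0.54, -0.81, 0], 0, -1], [[-0.54, -0.81, 0], 0, -1]]}}

```text
clock: 0.75
position: [0.2656, 0.3506, 0.2309]
tool_rot: [-0.524, -3.097, 0.004]
force: [-0.8, 0.2, 0.6]
gripper_width: 0.0853
grasp_force: 0.0
```

Call:
{"name": "send_rows", "arguments": {"increments": [[[-0.54, -0.81, 0], 0, -1], [[-0.54, -0.81, 0], 0, -1], [[-0.54, -0.81, 0], 0, -1], [[-0.54, -0.81, 0], 0, -1], [[-0.54, -0.81, 0], 0, -1], [[-0.54, -0.81, 0], 0, -1]]}}

```text
clock: 1.35
position: [0.328, 0.1159, 0.2314]
tool_rot: [0.529, 3.096, -0.001]
force: [-0.6, 0.2, 0.2]
gripper_width: 0.0855
grasp_force: 0.0
```

Call:
{"name": "send_rows", "arguments": {"increments": [[[-0.54, -0.81, 0], 0, -1], [[-0.54, -0.81, 0], 0, -1], [[-0.54, -0.81, 0], 0, -1], [[-0.54, -0.81, 0], 0, -1], [[-0.54, -0.81, 0], 0, -1], [[-0.54, -0.81, 0], 0, -1]]}}

```text
clock: 1.95
position: [0.3905, -0.1194, 0.2316]
tool_rot: [0.526, 3.095, -0.002]
force: [0.9, -0.3, 0.7]
gripper_width: 0.0856
grasp_force: 0.0
```

```bash
cat >> h.py <<'E'
def go(p,yaw=None):
    "shares to reach world TCP p with tool y at yaw (deg)"
    s=state();T=R.from_rotvec(s['tool_rot']).as_matrix();c=np.degrees(np.arctan2(T[1,1],T[0,1]))
    t=0 if yaw is None else -((yaw-c+90)%180-90)/360
    print('t',s['clock'].round(2),'pos',s['position'].round(4),'yaw',c.round(2),'w',s['gripper_width'].round(4),'gf',s['grasp_force'].round(1),'F',s['force'].round(1),'q6',s['q'][5].round(2))
    print('shift',(T.T@(np.array(p)-s['position'])/.25).round(4),'turn',round(t,4))
E
python3 -c "
from h import *
go([.4518,-.3548,.16],79.5)"
```

```text
Traceback (most recent call last):
  File "h.py", line 18, in go
    print('t',s['clock'].round(2),'pos',s['position'].round(4),'yaw',c.round(2),'w',s['gripper_width'].round(4),'gf',s['grasp_force'].round(1),'F',s['force'].round(1),'q6',s['q'][5].round(2))
              ^^^^^^^^^^^^^^^^
AttributeError: 'float' object has no attribute 'round'
```

```bash
sed -i "s/s=state();T=R/s={k:np.array(v) for k,v in state().items()};T=R/" h.py
python3 -c "
from h import *
go([.4518,-.3548,.16],79.5)"
```

```text
t 1.95 pos [ 0.3905 -0.1194  0.2316] yaw 70.7 w 0.0856 gf 0.0 F [ 0.9 -0.3  0.7] q6 -1.53
shift [-0.542  -0.8074  0.288 ] turn -0.0244
```

Call:
{"name": "send_rows", "arguments": {"increments": [[[-0.54, -0.807, 0.1], -0.0244, -0.4], [[-0.542, -0.807, 0.288], -0.0244, -0.4], [[-0.542, -0.807, 0.288], -0.0244, -0.4], [[-0.542, -0.807, 0.288], -0.0244, -0.4], [[-0.542, -0.807, 0.288], -0.0244, -0.4], [[-0.542, -0.807, 0.288], -0.0244, -0.4], [[-0.542, -0.807, 0.288], -0.0244, -0.4], [[-0.542, -0.807, 0.288], -0.0244, -0.4]]}}

```text
clock: 2.75
position: [0.4508, -0.3489, 0.1591]
tool_rot: [-0.281, -3.128, -0.002]
force: [-0.9, -0.7, 1.1]
gripper_width: 0.0598
grasp_force: 0.0
```

```bash
python3 - <<'E'
from h import *
go([.4518,-.3548,.072],79.5)
g=save('wrist','wr1.png')
for P in [(.4518,-.3548,.082),(.4515,-.3539,.094)]: print(proj('wr1.png',P).round(1))
cv2.imwrite('pics/wr1b.png',cv2.resize(g['pixels'],(800,600)))
E
```

```text
t 2.75 pos [ 0.4508 -0.3489  0.1591] yaw 79.75 w 0.0598 gf 0.0 F [-0.9 -0.7  1.1] q6 -2.05
shift [-0.0086 -0.0227  0.3485] turn 0.0007
[241.6 201. ]
[242.4 205.8]
```

View pics/wr1b.png

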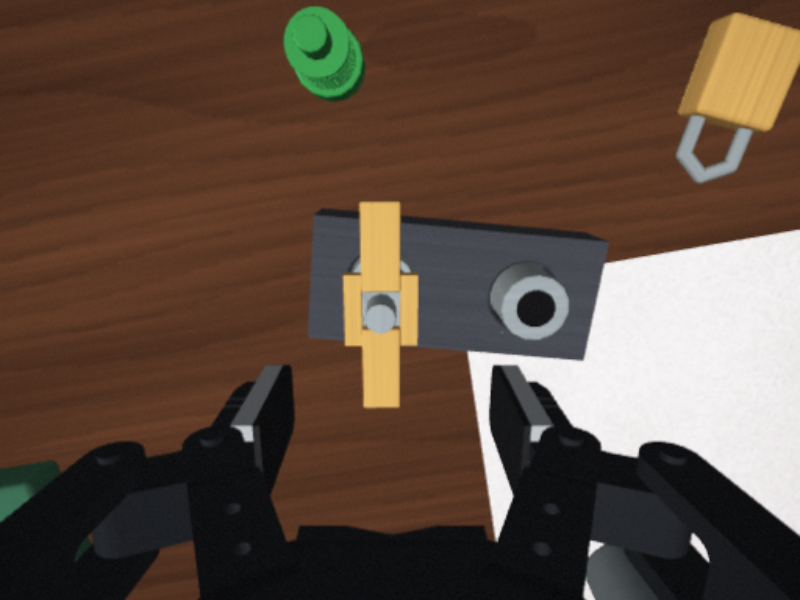

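Wrist view: the cam middle is at (381,311) and the tail top at (381,312), with the bar running vertically, square to the fingers. I'll compare that with the top-view measurement.

```bash
python3 - <<'E'
from h import *
k=1/1.5625
print(ray('wr1.png',381*k,311*k,.082),ray('wr1.png',380.5*k,316*k,.094),'ends',ray('wr1.png',380*k,202*k,.082),ray('wr1.png',381*k,407*k,.082),'sleeve',ray('wr1.png',536*k,307*k,.055))
go([.4518,-.3548,.072],79.5)
g=save('wrist','wr2.png')
a=cv2.phaseCorrelate(cv2.cvtColor(cv2.imread('pics/wr1.png'),6).astype(np.float32)[:200],cv2.cvtColor(g['pixels'],6).astype(np.float32)[:200]);print(a)
E
```

```text
[ 0.45065916 -0.35296299  0.082     ] [ 0.44912735 -0.35268242  0.094     ] ends [ 0.40171    -0.34419191  0.082     ] [ 0.49910936 -0.36208233  0.082     ] sleeve [ 0.47141569 -0.27569042  0.055     ]
t 2.8 pos [ 0.4508 -0.3489  0.1596] yaw 79.78 w 0.0595 gf 0.0 F [ 0.3 -0.5 -0. ] q6 -2.05
shift [-0.0082 -0.0229  0.3502] turn 0.0008
((-0.09369522366432648, -0.06842876028220246), 1.0013730597496033)
```

Call:
{"name": "send_rows", "arguments": {"increments": [[[-0.005, -0.019, 0.1], 0.0008, -0.4], [[-0.005, -0.019, 0.2], 0.0008, -0.4], [[-0.005, -0.019, 0.25], 0.0008, -0.4], [[-0.005, -0.019, 0.25], 0.0008, -0.4]]}}

```text
clock: 3.25
position: [0.4503, -0.354, 0.0958]
tool_rot: [-0.288, -3.126, -0.002]
force: [-0.4, -0.4, 0.1]
gripper_width: 0.0599
grasp_force: 0.0
```

```bash
python3 - <<'E'
from h import *
go([.4510,-.3536,.072],79.5)
E
```

```text
t 3.25 pos [ 0.4503 -0.354   0.0958] yaw 79.48 w 0.0599 gf 0.0 F [-0.4 -0.4  0.1] q6 -2.06
shift [-0.0028  0.002   0.0954] turn -0.0001
```

Lower, then close gently.

Call:
{"name": "send_rows", "arguments": {"increments": [[[-0.003, 0.002, 0.05], 0, -0.4], [[-0.003, 0.002, 0.095], 0, -0.4], [[-0.003, 0.002, 0.095], 0, -0.4], [[-0.003, 0.002, 0.095], 0, 0.1], [[-0.003, 0.002, 0.095], 0, 0.3], [[-0.003, 0.002, 0.095], 0, 0.5], [[-0.003, 0.002, 0.095], 0, 0.5], [[-0.003, 0.002, 0.095], 0, 0.5], [[-0.003, 0.002, 0.095], 0, 0.5]], "squeeze": 30}}

```text
clock: 4.15
position: [0.4521, -0.3555, 0.0735]
tool_rot: [0.289, 3.128, -0.001]
force: [0.3, 0.4, 4.9]
gripper_width: 0.0327
grasp_force: 30.4
```

```bash
python3 - <<'E'
from h import *
go([.4510,-.3536,.14],79.5)
a=save('side','s2.png')['pixels'];w=save('wrist','w3.png')['pixels']
o=np.zeros((480,800,3),np.uint8);o[:,:480]=cv2.resize(a[225:325,250:350],(480,480),interpolation=cv2.INTER_CUBIC);o[:240,480:]=cv2.resize(w,(320,240));cv2.imwrite('pics/c2.png',o)
E
```

```text
t 4.15 pos [ 0.4521 -0.3555  0.0735] yaw 79.43 w 0.0327 gf 30.4 F [0.3 0.4 4.9] q6 -2.06
shift [ 0.0057  0.0067 -0.2662] turn -0.0002
```

View pics/c2.png

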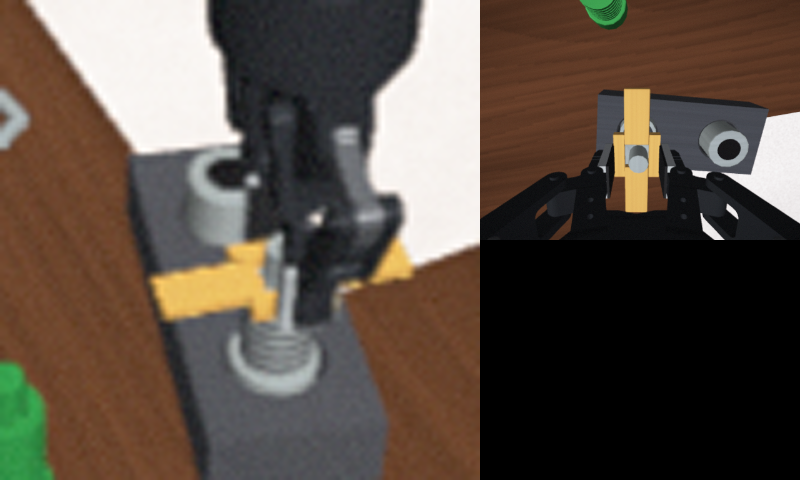

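The pads hold the cam's wide middle, with the tail free between them (opening 33 mm). I'll lift it straight up and check.

Call:
{"name": "send_rows", "arguments": {"increments": [[[0, 0, -0.02], 0, 0.6], [[0, 0, -0.06], 0, 0.6], [[0, 0, -0.12], 0, 0.6], [[0, 0, -0.2], 0, 0.6], [[0, 0, -0.32], 0, 0.6], [[0, 0, -0.4], 0, 0.6], [[0, 0, -0.4], 0, 0.6]]}}

```text
clock: 4.95
position: [0.4535, -0.3565, 0.1772]
tool_rot: [0.289, 3.123, -0.005]
force: [-0.2, 0.1, 0.1]
gripper_width: 0.033
grasp_force: 29.9
```

```bash
python3 - <<'E'
from h import *
go([.4815,.334,.17],79.5)
a=save('side','s3.png')['pixels'];w=save('wrist','w4.png')['pixels']
o=np.zeros((400,800,3),np.uint8);o[:,:400]=cv2.resize(a[200:325,250:350],(400,400*125//100))[:400];o[:300,400:]=cv2.resize(w,(400,300));cv2.imwrite('pics/c3.png',o)
E
```

```text
t 4.95 pos [ 0.4535 -0.3565  0.1772] yaw 79.43 w 0.033 gf 29.9 F [-0.2  0.1  0.1] q6 -2.06
shift [0.3968 2.7359 0.0189] turn -0.0002
```

View pics/c3.png

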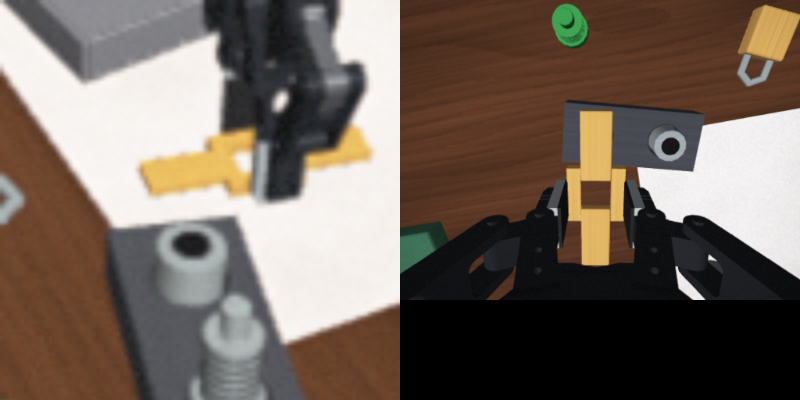

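The cam is off and level in the pads at c3 (250,165), and the lock still stands in its bore. Next, carry the cam to the mat.

Call:
{"name": "send_rows", "arguments": {"increments": [[[0.132, 0.912, 0], 0, 0.6], [[0.132, 0.912, 0], 0, 0.6], [[0.132, 0.912, 0], 0, 0.6], [[0.132, 0.912, 0], 0, 0.6], [[0.132, 0.912, 0], 0, 0.6]]}}

```text
clock: 5.55
position: [0.4598, -0.122, 0.172]
tool_rot: [-0.288, -3.126, -0.001]
force: [0.2, -0.6, 0.1]
gripper_width: 0.0334
grasp_force: 30.0
```

Call:
{"name": "send_rows", "arguments": {"increments": [[[0.132, 0.912, 0], 0, 0.6], [[0.132, 0.912, 0], 0, 0.6], [[0.132, 0.912, 0], 0, 0.6], [[0.132, 0.912, 0], 0, 0.6], [[0.132, 0.912, 0], 0, 0.6]]}}

```text
clock: 6.05
position: [0.4696, 0.108, 0.1722]
tool_rot: [-0.287, -3.127, 0.0]
force: [0.5, 0.1, -0.9]
gripper_width: 0.033
grasp_force: 30.1
```

Call:
{"name": "send_rows", "arguments": {"increments": [[[0.132, 0.912, 0], 0, 0.6], [[0.132, 0.912, 0], 0, 0.6], [[0.132, 0.912, 0], 0, 0.6], [[0.132, 0.912, 0.1], 0, 0.6], [[0.132, 0.912, 0.3], 0, 0.6], [[0.132, 0.912, 0.45], 0, 0.6], [[0.132, 0.912, 0.5], 0, 0.6], [[0.132, 0.912, 0.5], 0, 0.6], [[0.132, 0.912, 0.5], 0, 0.6]]}}

```text
clock: 6.95
position: [0.4797, 0.3349, 0.0477]
tool_rot: [-0.289, -3.127, 0.002]
force: [1.0, 0.1, 0.8]
gripper_width: 0.0329
grasp_force: 30.2
```

```bash
python3 - <<'E'
from h import *
go([.4815,.334,.0045],79.5)
E
```

```text
t 6.95 pos [0.4797 0.3349 0.0477] yaw 79.43 w 0.0329 gf 30.2 F [1.  0.1 0.8] q6 -0.78
shift [-0.0081 -0.0022  0.1727] turn -0.0002
```

Call:
{"name": "send_rows", "arguments": {"increments": [[[-0.008, -0.002, 0.08], 0, 0.6], [[-0.008, -0.002, 0.14], 0, 0.6], [[-0.008, -0.002, 0.166], 0, 0.6], [[-0.008, -0.002, 0.174], 0, 0.6], [[-0.008, -0.002, 0.174], 0, 0.6], [[-0.008, -0.002, 0.174], 0, 0.6]]}}

```text
clock: 7.55
position: [0.4823, 0.3347, 0.0052]
tool_rot: [0.289, 3.128, 0.001]
force: [0.7, -0.4, -0.1]
gripper_width: 0.0328
grasp_force: 30.2
```

```bash
python3 - <<'E'
from h import *
go([.4815,.334,.0025],79.5)
E
```

```text
t 7.55 pos [0.4823 0.3347 0.0052] yaw 79.43 w 0.0328 gf 30.2 F [ 0.7 -0.4 -0.1] q6 -0.78
shift [ 0.0026 -0.0032  0.0106] turn -0.0002
```

Down to contact, release, and rise.

Call:
{"name": "send_rows", "arguments": {"increments": [[[0, 0, 0.005], 0, 0.6], [[0, 0, 0.01], 0, 0.6], [[0, 0, 0.013], 0, 0.6], [[0, 0, 0.013], 0, 0.6]]}}

```text
clock: 7.95
position: [0.4824, 0.3348, 0.0034]
tool_rot: [0.289, 3.127, 0.001]
force: [-4.3, -3.5, 22.1]
gripper_width: 0.0329
grasp_force: 42.4
```

Call:
{"name": "send_rows", "arguments": {"increments": [[[0, 0, 0], 0, 0.0], [[0, 0, 0], 0, -0.3], [[0, 0, 0], 0, -0.4], [[0, 0, -0.05], 0, -0.4], [[0, 0, -0.2], 0, -0.4], [[0, 0, -0.4], 0, -0.4], [[0, 0, -0.6], 0, -0.4], [[0, 0, -0.7], 0, -0.4], [[0, 0, -0.7], 0, -0.4]]}}

```text
clock: 8.85
position: [0.4841, 0.336, 0.1816]
tool_rot: [0.289, 3.122, 0.008]
force: [0.8, 0.7, 0.3]
gripper_width: 0.0598
grasp_force: 0.0
```

```bash
python3 - <<'E'
from h import *
go([.4515,-.3537,.17],79.5)
a=save('side','s4.png')['pixels'];w=save('wrist','w5.png')['pixels']
o=np.zeros((300,800,3),np.uint8);o[:,:400]=cv2.resize(a[90:190,130:263],(400,300));o[:300,400:]=cv2.resize(w,(400,300));cv2.imwrite('pics/c4.png',o)
E
```

```text
t 8.85 pos [0.4841 0.336  0.1816] yaw 79.43 w 0.0598 gf 0.0 F [0.8 0.7 0.3] q6 -0.78
shift [-0.3778 -2.736   0.0328] turn -0.0002
```

View pics/c4.png

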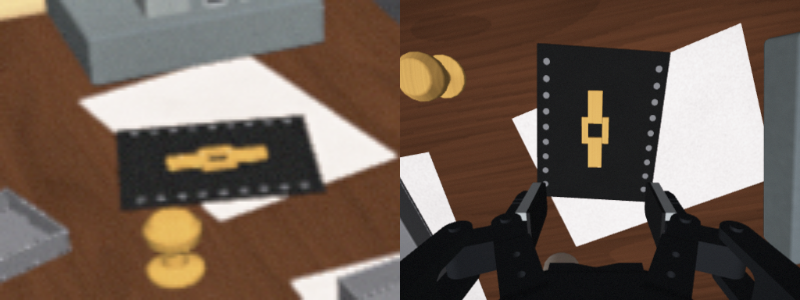

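The cam lies flat in the middle of the mat, at c4 right panel (595,130). Now back to the lock.

Call:
{"name": "send_rows", "arguments": {"increments": [[[-0.126, -0.912, 0.03], 0, -0.4], [[-0.126, -0.912, 0.03], 0, -0.4], [[-0.126, -0.912, 0.03], 0, -0.4], [[-0.126, -0.912, 0.03], 0, -0.4], [[-0.126, -0.912, 0.03], 0, -0.4]]}}

```text
clock: 9.45
position: [0.4689, 0.1015, 0.167]
tool_rot: [-0.29, -3.124, 0.003]
force: [-1.1, 0.9, -0.6]
gripper_width: 0.06
grasp_force: 0.0
```

Call:
{"name": "send_rows", "arguments": {"increments": [[[-0.126, -0.912, 0], 0, -0.4], [[-0.126, -0.912, 0], 0, -0.4], [[-0.126, -0.912, 0], 0, -0.4], [[-0.126, -0.912, 0], 0, -0.4], [[-0.126, -0.912, 0], 0, -0.4]]}}

```text
clock: 9.95
position: [0.4585, -0.128, 0.1674]
tool_rot: [-0.291, -3.125, 0.0]
force: [0.3, -0.1, 0.7]
gripper_width: 0.06
grasp_force: 0.0
```

Call:
{"name": "send_rows", "arguments": {"increments": [[[-0.126, -0.912, 0], 0, -0.4], [[-0.126, -0.912, 0], 0, -0.4], [[-0.126, -0.912, 0], 0, -0.4], [[-0.126, -0.912, 0], 0, -0.4], [[-0.126, -0.912, 0], 0, -0.4], [[-0.126, -0.912, 0], 0, -0.4], [[-0.126, -0.912, 0], 0, -0.4]]}}

```text
clock: 10.65
position: [0.4481, -0.3547, 0.167]
tool_rot: [-0.292, -3.125, -0.003]
force: [0.3, -0.9, -0.4]
gripper_width: 0.0598
grasp_force: 0.0
```

```bash
python3 - <<'E'
from h import *
go([.451,-.3537,.047],79.5)
save('wrist','w6.png')
a=cv2.imread('pics/w6.png');u,v=proj('w6.png',(.451,-.3537,.094)).round(1);print(u,v)
x,y=int(u)-40,int(v)-40
cv2.imwrite('pics/c5.png',cv2.resize(a[y:y+80,x:x+80],(480,480),interpolation=cv2.INTER_CUBIC));print(x,y)
E
```

```text
t 10.65 pos [ 0.4481 -0.3547  0.167 ] yaw 79.34 w 0.0598 gf 0.0 F [ 0.3 -0.9 -0.4] q6 -2.06
shift [-0.0121  0.0053  0.4801] turn -0.0005
251.5 203.7
211 163
```

View pics/c5.png

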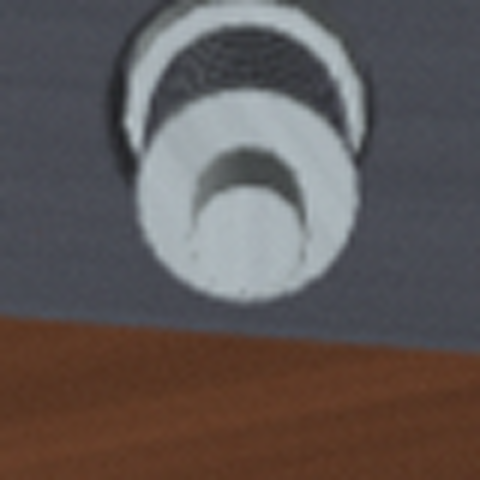

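The tail top is at crop (247,242), which is wrist pixel (251.8,202.9), within 1 px of the prediction (251.5,203.7). The lock is upright where expected, so I'll descend and grip.

Call:
{"name": "send_rows", "arguments": {"increments": [[[-0.012, 0.005, 0.15], 0, -0.4], [[-0.012, 0.005, 0.3], 0, -0.4], [[-0.012, 0.005, 0.42], 0, -0.4], [[-0.012, 0.005, 0.48], 0, -0.4], [[-0.012, 0.005, 0.48], 0, -0.4], [[-0.012, 0.005, 0.48], 0, -0.4], [[-0.012, 0.005, 0.48], 0, 0.2], [[-0.012, 0.005, 0.48], 0, 0.5], [[-0.012, 0.005, 0.48], 0, 0.7], [[-0.012, 0.005, 0.48], 0, 0.7], [[-0.012, 0.005, 0.48], 0, 0.7]], "squeeze": 60}}

```text
clock: 11.8
position: [0.4533, -0.3551, 0.0504]
tool_rot: [0.29, 3.126, -0.002]
force: [-0.1, 1.6, 7.0]
gripper_width: 0.0263
grasp_force: 58.7
```

```bash
python3 - <<'E'
from h import *
go([.593,-.004,.2],79.5)
E
```

```text
t 11.8 pos [ 0.4533 -0.3551  0.0504] yaw 79.41 w 0.0263 gf 58.7 F [-0.1  1.6  7. ] q6 -2.05
shift [-0.2923  1.4828 -0.5991] turn -0.0003
```

Call:
{"name": "send_rows", "arguments": {"increments": [[[0, 0, -0.02], 0, 0.8], [[0, 0, -0.06], 0, 0.8], [[0, 0, -0.12], 0, 0.8], [[0, 0, -0.22], 0, 0.8], [[0, 0, -0.38], 0, 0.8], [[0, 0, -0.54], 0, 0.8], [[0, 0, -0.6], 0, 0.8], [[0, 0, -0.6], 0, 0.8]]}}

```text
clock: 12.6
position: [0.4539, -0.3558, 0.2028]
tool_rot: [0.289, 3.123, -0.005]
force: [-0.4, 1.2, -2.7]
gripper_width: 0.0263
grasp_force: 59.4
```

Call:
{"name": "send_rows", "arguments": {"increments": [[[-0.146, 0.741, 0], 0, 0.8], [[-0.146, 0.741, 0], 0, 0.8], [[-0.146, 0.741, 0], 0, 0.8], [[-0.146, 0.741, 0], 0, 0.8], [[-0.146, 0.741, 0], 0, 0.8]]}}

```text
clock: 13.1
position: [0.5229, -0.175, 0.1979]
tool_rot: [-0.284, -3.127, -0.003]
force: [0.1, -1.0, -3.6]
gripper_width: 0.0263
grasp_force: 59.8
```

Call:
{"name": "send_rows", "arguments": {"increments": [[[-0.146, 0.741, 0], 0, 0.8], [[-0.146, 0.741, 0], 0, 0.8], [[-0.146, 0.741, 0], 0, 0.8], [[-0.146, 0.741, 0], 0, 0.8], [[-0.146, 0.741, 0], 0, 0.8], [[-0.146, 0.741, 0], 0, 0.8]]}}

```text
clock: 13.7
position: [0.5916, -0.0035, 0.1977]
tool_rot: [-0.286, -3.127, 0.001]
force: [-1.2, -0.5, -1.9]
gripper_width: 0.026
grasp_force: 60.1
```

```bash
python3 - <<'E'
from h import *
go([.6,-.004,.06],79.5)
E
```

```text
t 13.7 pos [ 0.5916 -0.0035  0.1977] yaw 79.53 w 0.026 gf 60.1 F [-1.2 -0.5 -1.9] q6 -1.4
shift [-0.0347  0.0046  0.5509] turn 0.0001
```

```bash
python3 - <<'E'
from h import *
go([.535,.007,.05],79.5)
E
```

```text
t 13.7 pos [ 0.5916 -0.0035  0.1977] yaw 79.53 w 0.026 gf 60.1 F [-1.2 -0.5 -1.9] q6 -1.4
shift [0.2289 0.0007 0.5914] turn 0.0001
```

Call:
{"name": "send_rows", "arguments": {"increments": [[[0.229, 0, 0], 0, 0.8], [[0.229, 0, 0.15], 0, 0.8], [[0.229, 0, 0.35], 0, 0.8], [[0.229, 0, 0.5], 0, 0.8], [[0.229, 0, 0.57], 0, 0.8], [[0.229, 0, 0.59], 0, 0.8], [[0.229, 0, 0.59], 0, 0.8], [[0.229, 0, 0.59], 0, 0.8]]}}

```text
clock: 14.5
position: [0.5366, 0.0061, 0.0523]
tool_rot: [0.29, 3.127, 0.0]
force: [0.5, -0.3, -1.1]
gripper_width: 0.0259
grasp_force: 60.2
```

Call:
{"name": "send_rows", "arguments": {"increments": [[[0, 0, 0.008], 0, 0.8], [[0, 0, 0.016], 0, 0.8], [[0, 0, 0.02], 0, 0.8], [[0, 0, 0.02], 0, 0.8]], "squeeze": 25}}

```text
clock: 14.9
position: [0.536, 0.0068, 0.0464]
tool_rot: [0.289, 3.128, 0.0]
force: [-0.8, -0.0, -2.4]
gripper_width: 0.026
grasp_force: 60.2
```

Call:
{"name": "send_rows", "arguments": {"increments": [[[0, 0, 0.004], 0, 0.7], [[0, 0, 0.008], 0, 0.7], [[0, 0, 0.012], 0, 0.7], [[0, 0, 0.016], 0, 0.7], [[0, 0, 0.016], 0, 0.7]], "squeeze": 25}}

```text
clock: 15.4
position: [0.5365, 0.0069, 0.0443]
tool_rot: [0.289, 3.127, 0.0]
force: [-7.1, 1.1, 26.1]
gripper_width: 0.0262
grasp_force: 63.4
```

Call:
{"name": "send_rows", "arguments": {"increments": [[[0, 0, -0.006], 0, 0.3], [[0, 0, -0.006], 0, 0.25], [[0, 0, -0.006], 0, 0.25], [[0, 0, -0.006], 0, 0.5], [[0, 0, -0.006], 0, 0.6], [[0, 0, -0.006], 0, 0.6], [[0, 0, -0.006], 0, 0.6]], "squeeze": 20}}

```text
clock: 16.1
position: [0.536, 0.0067, 0.0437]
tool_rot: [-0.29, -3.128, -0.0]
force: [0.7, 1.0, 0.6]
gripper_width: 0.0276
grasp_force: 20.3
```

```bash
python3 - <<'E'
from h import *
go([.535,.007,.05],79.5)
E
```

```text
t 16.1 pos [0.536  0.0067 0.0437] yaw 79.42 w 0.0276 gf 20.3 F [0.7 1.  0.6] q6 -1.38
shift [ 0.004   0.0003 -0.0252] turn -0.0002
```

Call:
{"name": "send_rows", "arguments": {"increments": [[[-0.02, 0, 0], 0, 0.6], [[-0.04, 0, -0.003], 0, 0.6], [[-0.06, 0, -0.006], 0, 0.6], [[-0.09, 0, -0.004], 0, 0.6], [[-0.116, 0, -0.002], 0, 0.6], [[-0.145, 0, 0.006], 0, 0.6], [[-0.17, 0, 0.016], 0, 0.6], [[-0.17, 0, 0.016], 0, 0.6]]}}

```text
clock: 16.9
position: [0.5796, -0.0011, 0.0411]
tool_rot: [0.29, 3.126, 0.001]
force: [-3.7, 2.4, 15.4]
gripper_width: 0.0274
grasp_force: 23.9
```

```bash
python3 - <<'E'
from h import *
go([.536,.007,.0437],79.5)
a=save('side','s7.png')['pixels'];t=save('top','t7.png')['pixels'];w=save('wrist','w7.png')['pixels']
u,v=proj('s7.png',(.58,0,.03)).astype(int);print(u,v)
o=np.zeros((400,800,3),np.uint8);o[:,:400]=cv2.resize(a[v-50:v+30,u-40:u+40],(400,400),interpolation=cv2.INTER_CUBIC);o[:300,400:]=cv2.resize(w,(400,300));cv2.imwrite('pics/c7.png',o)
E
```

```text
t 16.9 pos [ 0.5796 -0.0011  0.0411] yaw 79.41 w 0.0274 gf 23.9 F [-3.7  2.4 15.4] q6 -1.39
shift [ 0.1774 -0.     -0.0106] turn -0.0002
282 186
```

View pics/c7.png

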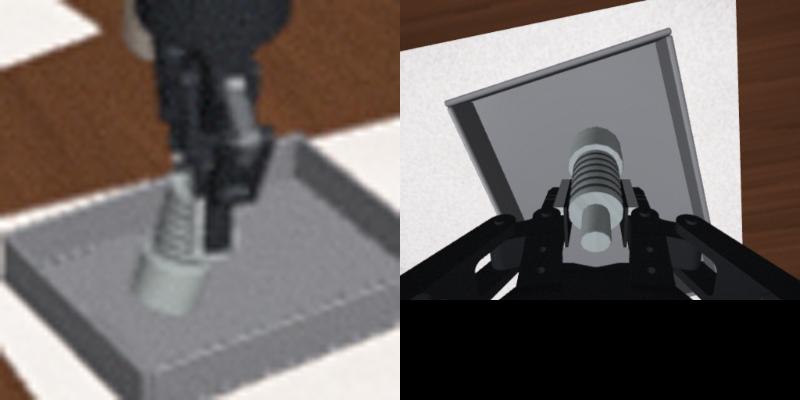

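Wrist panel: the tail end is at about (596,241) and the head at (597,140). The lock is pivoting in the tray, with the tail leaning ahead. I'll estimate the tilt from these.

```bash
cat >> h.py <<'E'
def model(f,th,p,yaw=79.4,g=.0133,L=.053):
    "predicted pixels of tail-end centre and shoulder centre for tilt th"
    d=np.array([np.cos(np.radians(yaw-90)),np.sin(np.radians(yaw-90)),0]);a=d*np.sin(np.radians(th))+np.array([0,0,1])*np.cos(np.radians(th))
    G=np.array(p)+[0,0,g]
    return [proj(f,G+a*(z-L)).round(1) for z in (.084,.066,.026,0)],(G+a*(0-L)).round(3)
E
python3 - <<'E'
from h import *
p=[.5796,-.0011,.0411]
for th in (15,25,35,45,55): print(th,model('w7.png',th,p))
E
```

```text
15 ([array([249. , 319.5]), array([249.1, 281.9]), array([249.2, 223.1]), array([249.3, 196.3])], array([0.566, 0.001, 0.003]))
25 ([array([249.1, 327.6]), array([249.1, 285.3]), array([249.2, 216.3]), array([249.2, 183.6])], array([0.558, 0.003, 0.006]))
35 ([array([249.1, 332.9]), array([249.1, 287.8]), array([249.2, 210.4]), array([249.2, 171.8])], array([0.55 , 0.004, 0.011]))
45 ([array([249.2, 335.3]), array([249.2, 289.4]), array([249.1, 205.6]), array([249.1, 161.3])], array([0.543, 0.006, 0.017]))
55 ([array([249.2, 335.1]), array([249.2, 290. ]), array([249.1, 202.1]), array([249.1, 152.5])], array([0.537, 0.007, 0.024]))
```

The tilt is about 20–25° and the foot has slid a little. Beyond about 19°, pressing down helps, so I'll carry on with more descent.

Call:
{"name": "send_rows", "arguments": {"increments": [[[-0.01, 0, 0.008], 0, 0.6], [[-0.03, 0, 0.018], 0, 0.6], [[-0.05, 0, 0.028], 0, 0.6], [[-0.07, 0, 0.038], 0, 0.6], [[-0.09, 0, 0.048], 0, 0.6], [[-0.11, 0, 0.06], 0, 0.6], [[-0.12, 0, 0.07], 0, 0.6]]}}

```text
clock: 17.75
position: [0.6104, -0.0069, 0.0237]
tool_rot: [0.289, 3.123, 0.0]
force: [2.3, -1.4, 9.6]
gripper_width: 0.0276
grasp_force: 23.1
```

Call:
{"name": "send_rows", "arguments": {"increments": [[[-0.02, 0, 0.015], 0, 0.6], [[-0.03, 0, 0.025], 0, 0.6], [[-0.03, 0, 0.025], 0, 0.6]]}}

```text
clock: 18.05
position: [0.6173, -0.0082, 0.0169]
tool_rot: [0.289, 3.124, 0.0]
force: [2.8, 0.3, 6.0]
gripper_width: 0.0273
grasp_force: 23.6
```

```bash
python3 - <<'E'
from h import *
go([.536,.007,.012],79.5)
save('side','s8.png');a=save('wrist','w8.png')['pixels']
# segment bright grey lock in the wrist picture along centre columns
print(a[100:384:6,250].tolist())
E
```

```text
t 18.05 pos [ 0.6173 -0.0082  0.0169] yaw 79.42 w 0.0273 gf 23.6 F [2.8 0.3 6. ] q6 -1.4
shift [3.309e-01 1.000e-04 1.830e-02] turn -0.0002
[[151, 144, 144], [152, 145, 144], [150, 144, 144], [149, 145, 143], [150, 144, 143], [181, 180, 173], [181, 182, 173], [181, 179, 172], [179, 179, 170], [176, 175, 167], [178, 177, 169], [179, 177, 171], [175, 176, 169], [179, 179, 170], [176, 175, 167], [138, 138, 131], [182, 180, 172], [85, 78, 74], [183, 181, 173], [182, 180, 170], [85, 78, 75], [184, 181, 173], [184, 182, 174], [95, 90, 86], [182, 180, 171], [115, 110, 105], [167, 165, 158], [184, 182, 173], [85, 77, 75], [181, 179, 170], [183, 181, 171], [82, 76, 74], [182, 180, 170], [182, 180, 170], [167, 166, 157], [176, 174, 165], [174, 174, 164], [173, 173, 162], [175, 172, 164], [171, 170, 159], [170, 167, 159], [18, 17, 15], [19, 16, 14], [20, 17, 16], [15, 13, 11], [15, 16, 12], [19, 17, 14], [16, 14, 13]]
```

```bash
python3 - <<'E'
from h import *
f='w8.png';yaw=79.4
d=np.array([np.cos(np.radians(yaw-90)),np.sin(np.radians(yaw-90)),0]);k=np.array([0,0,1.])
a=cv2.imread('pics/w8.png')[:,246:255].mean((1,2));e=np.where(abs(np.diff(a))>12)[0];print(e)
for th in (50,60,70,80,90,96):
    t=np.radians(th);ax=d*np.sin(t)+k*np.cos(t);n=-d*np.cos(t)+k*np.sin(t)
    # head's lower corner on floor .004 at s=0 (r .018): face centre height
    z0=.004+.018*np.sin(t) if th<=90 else .004+.018*np.sin(t)-.026*np.cos(t)
    F=np.array([.6173,-.0082,0])-.045*d*np.sin(t);F[2]=z0
    print(th,[proj(f,F+ax*s+n*r)[1].round() for s,r in [(0,.018),(.026,.018),(.026,.014),(.066,.014),(.066,.007),(.084,.007)]],'z53',(F+ax*.053)[2].round(4))
E
```

```text
[125 186 187 190 199 200 201 205 206 215 216 217 221 222 232 233 237 238
 239 248 249 250 254 255 256 266 267 272 273 284 285 290 291 340 341 342]
50 [np.float64(159.0), np.float64(221.0), np.float64(224.0), np.float64(339.0), np.float64(338.0), np.float64(398.0)] z53 0.0519
60 [np.float64(156.0), np.float64(222.0), np.float64(223.0), np.float64(336.0), np.float64(332.0), np.float64(385.0)] z53 0.0461
70 [np.float64(156.0), np.float64(224.0), np.float64(224.0), np.float64(329.0), np.float64(322.0), np.float64(368.0)] z53 0.039
80 [np.float64(160.0), np.float64(227.0), np.float64(224.0), np.float64(319.0), np.float64(311.0), np.float64(349.0)] z53 0.0309
90 [np.float64(166.0), np.float64(229.0), np.float64(225.0), np.float64(308.0), np.float64(298.0), np.float64(330.0)] z53 0.022
96 [np.float64(173.0), np.float64(234.0), np.float64(229.0), np.float64(304.0), np.float64(294.0), np.float64(322.0)] z53 0.0191
```

Tilt is now about 65°. Next I'll lower further to lay it down.

Call:
{"name": "send_rows", "arguments": {"increments": [[[-0.01, 0, 0.012], 0, 0.6], [[-0.02, 0, 0.024], 0, 0.6], [[-0.025, 0, 0.034], 0, 0.6], [[-0.025, 0, 0.034], 0, 0.6]]}}

```text
clock: 18.55
position: [0.6233, -0.0093, 0.0083]
tool_rot: [0.289, 3.124, 0.0]
force: [3.6, -0.1, 5.2]
gripper_width: 0.0279
grasp_force: 24.7
```

```bash
python3 - <<'E'
from h import *
go([.536,.007,.012],79.5)
save('wrist','w9.png')
a=cv2.imread('pics/w9.png')[:,246:255].mean((1,2));e=np.where(abs(np.diff(a))>12)[0];print(e)
E
```

```text
t 18.55 pos [ 0.6233 -0.0093  0.0083] yaw 79.42 w 0.0279 gf 24.7 F [ 3.6 -0.1  5.2] q6 -1.4
shift [ 3.551e-01  1.000e-04 -1.630e-02] turn -0.0002
[127 197 198 199 200 210 211 212 216 217 227 228 229 233 234 235 244 245
 246 250 251 252 262 263 268 269 279 280 281 286 287 297 298 303 304 305
 340 341 342]
```

```bash
python3 - <<'E'
from h import *
P=[ray('w9.png',250,v,z) for v,z in [(127.5,.040),(199,.038),(341.5,.030)]];print(P,np.linalg.norm(P[0]-P[1]),np.linalg.norm(P[2]-P[1]))
E
```

```text
[array([0.56413385, 0.00223461, 0.04      ]), array([ 0.58999656, -0.00264423,  0.038     ]), array([ 0.65980484, -0.01581194,  0.03      ])] 0.026394754367995148 0.07148834980569932
```

Call:
{"name": "send_rows", "arguments": {"increments": [[[0, 0, 0], 0, 0.3], [[0, 0, 0], 0, 0.15], [[0, 0, 0], 0, 0.1], [[0, 0, 0], 0, 0.1], [[0.03, 0, 0], 0, 0.1], [[0.06, 0, 0], 0, 0.1], [[0.084, 0, 0], 0, 0.1], [[0.084, 0, 0], 0, 0.1], [[0.084, 0, 0], 0, 0.1]]}}

```text
clock: 19.5
position: [0.6, -0.0052, 0.0077]
tool_rot: [0.289, 3.128, 0.0]
force: [0.6, 0.3, -0.3]
gripper_width: 0.0383
grasp_force: 0.0
```

```bash
python3 - <<'E'
from h import *
go([.6,.0,.012],79.5)
w=save('wrist','w10.png')['pixels'];s=save('side','s10.png')['pixels']
o=np.zeros((400,800,3),np.uint8);o[:300,:400]=cv2.resize(w,(400,300));u,v=proj('s10.png',(.6,0,.03)).astype(int);o[:,400:]=cv2.resize(s[v-40:v+40,u-40:u+40],(400,400));cv2.imwrite('pics/c10.png',o)
for c in (240,250,260):
  a=w[:,c-3:c+4].mean((1,2));print(np.where(abs(np.diff(a))>12)[0])
E
```

```text
t 19.5 pos [ 0.6    -0.0052  0.0077] yaw 79.44 w 0.0383 gf 0.0 F [ 0.6  0.3 -0.3] q6 -1.4
shift [ 0.0039  0.0204 -0.0173] turn -0.0002
[  1   2   3   4  22  23  24 206 207 216 217 220 221 243 244 245 299 300
 301 304 305 306 311 312 315 316 317 322 323 326 327 328 332 333 334 337
 339 340]
[  0   1  18  19  20 205 206 218 219 220 223 224 244 245 246 301 302 306
 307 312 313 314 317 318 323 324 328 329 334 335 338 339 340 341 342]
[ 15  16  17 206 207 221 222 223 226 227 243 244 245 300 301 305 306 311
 312 313 316 317 322 323 324 326 327 328 332 333 334 337 338 339 340]
```

View pics/c10.png

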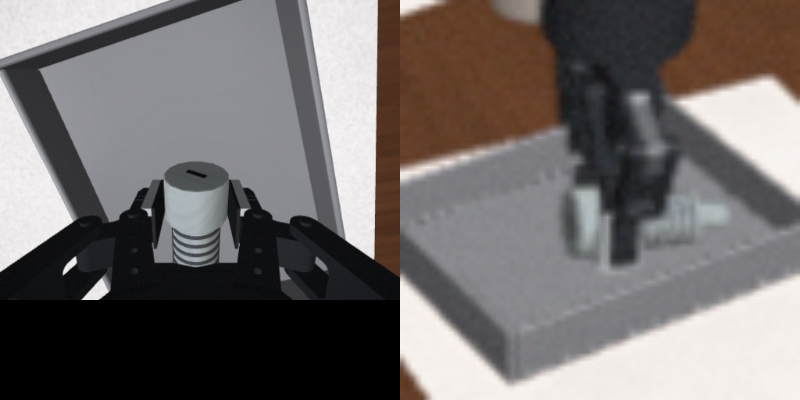

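The lock lies flat with its face at c10 left (195,180), and the pads are beside the head. I'll work out how far along to go to reach the barrel.

```bash
python3 - <<'E'
from h import *
d=np.array([.983,-.184])
for u,v,z in [(250,205.5,.004),(250,245,.040),(250,301.5,.040),(215,260,.022),(292,260,.022)]:
    P=ray('w10.png',u,v,z);print(v,P.round(4),'along from TCP',((P[:2]-[.6,-.0052])@d).round(4),'side',((P[:2]-[.6,-.0052])@[.184,.983]).round(4))
E
```

```text
205.5 [ 0.5808 -0.0011  0.004 ] along from TCP -0.0197 side 0.0005
245 [ 0.5841 -0.0017  0.04  ] along from TCP -0.0163 side 0.0005
301.5 [ 0.6084 -0.0063  0.04  ] along from TCP 0.0084 side 0.0004
260 [ 0.597  -0.0201  0.022 ] along from TCP -0.0002 side -0.0152
260 [0.6034 0.0137 0.022 ] along from TCP -0.0002 side 0.0192
```

Call:
{"name": "send_rows", "arguments": {"increments": [[[0, 0, 0], 0, -0.1], [[0, 0, 0], 0, -0.1], [[-0.03, 0, 0], 0, -0.1], [[-0.06, 0, 0], 0, -0.1], [[-0.086, 0, 0], 0, -0.1], [[-0.086, 0, 0], 0, -0.1], [[-0.086, 0, 0], 0, 0.3], [[-0.086, 0, 0], 0, 0.5], [[-0.086, 0, 0], 0, 0.8], [[-0.086, 0, 0], 0, 0.8], [[-0.086, 0, 0], 0, 0.8]], "squeeze": 80}}

```text
clock: 20.7
position: [0.621, -0.0093, 0.0076]
tool_rot: [-0.289, -3.128, 0.0]
force: [-1.4, -2.1, 3.6]
gripper_width: 0.0257
grasp_force: 78.4
```

```bash
python3 - <<'E'
from h import *
go([.593,-.004,.2],79.5)
E
```

```text
t 20.7 pos [ 0.621  -0.0093  0.0076] yaw 79.43 w 0.0257 gf 78.4 F [-1.4 -2.1  3.6] q6 -1.4
shift [ 1.143e-01  1.000e-04 -7.694e-01] turn -0.0002
```

Call:
{"name": "send_rows", "arguments": {"increments": [[[0, 0, -0.03], 0, 0.8], [[0, 0, -0.1], 0, 0.8], [[0.03, 0, -0.2], 0, 0.8], [[0.06, 0, -0.35], 0, 0.8], [[0.1, 0, -0.5], 0, 0.8], [[0.125, 0, -0.65], 0, 0.8], [[0.125, 0, -0.75], 0, 0.8], [[0.125, 0, -0.82], 0, 0.8], [[0.125, 0, -0.82], 0, 0.8], [[0.125, 0, -0.82], 0, 0.8], [[0.125, 0, -0.82], 0, 0.8], [[0.125, 0, -0.82], 0, 0.8]]}}

```text
clock: 21.9
position: [0.5897, -0.0034, 0.211]
tool_rot: [-0.289, -3.126, 0.0]
force: [-0.5, -0.3, -2.9]
gripper_width: 0.0256
grasp_force: 78.8
```

```bash
python3 - <<'E'
from h import *
go([.593,-.004,.2],79.5)
w=save('wrist','w11.png')['pixels'];w0=cv2.imread('pics/w10.png')
a=w[:,247:254].mean((1,2));print(np.where(abs(np.diff(a))>12)[0])
print(np.array([ray('w11.png',250,v,.2) for v in (206,245,301)]).round(3))
# side-view: expected lock points for tilt 90 vs colours there
s=save('side','s11.png')['pixels'];p=state()['position']
d=np.array([np.cos(np.radians(-10.6)),np.sin(np.radians(-10.6)),0])
for th in (60,90,100):
  t=np.radians(th);ax=d*np.sin(t)+[0,0,np.cos(t)]
  for q in (.003,.01,.018,.07,.078):
    u,v=proj('s11.png',p+np.array([0,0,.0145])+ax*(q-.039)).round().astype(int);print(th,q,(u,v),s[v,u])
E
```

```text
t 21.9 pos [ 0.5897 -0.0034  0.211 ] yaw 79.43 w 0.0256 gf 78.8 F [-0.5 -0.3 -2.9] q6 -1.39
shift [-0.0134  0.0001  0.0441] turn -0.0002
[ 43  44  45  70  71  72  73  74  75  76  77  78 161 162 170 171 173 174
 189 190 255 256 260 261 267 268 272 273 279 280 281 284 285 286 291 292
 296 297 303 304 307 308 309 314 315 318 319 320 340 341 342]
[[ 0.573  0.     0.2  ]
 [ 0.594 -0.004  0.2  ]
 [ 0.628 -0.01   0.2  ]]
60 0.003 (np.int64(277), np.int64(125)) [104 103  99]
60 0.01 (np.int64(280), np.int64(124)) [116 118 115]
60 0.018 (np.int64(283), np.int64(122)) [156 158 153]
60 0.07 (np.int64(302), np.int64(110)) [66 41 24]
60 0.078 (np.int64(305), np.int64(108)) [81 46 21]
90 0.003 (np.int64(276), np.int64(119)) [187 181 172]
90 0.01 (np.int64(279), np.int64(118)) [186 181 171]
90 0.018 (np.int64(282), np.int64(118)) [184 184 173]
90 0.07 (np.int64(303), np.int64(116)) [192 190 180]
90 0.078 (np.int64(307), np.int64(115)) [161 158 150]
100 0.003 (np.int64(276), np.int64(116)) [190 187 177]
100 0.01 (np.int64(279), np.int64(116)) [190 187 176]
100 0.018 (np.int64(282), np.int64(117)) [186 184 175]
100 0.07 (np.int64(303), np.int64(118)) [174 173 166]
100 0.078 (np.int64(306), np.int64(118)) [174 172 166]
```

The lock is held at about 95°, 0.22 m up, over the tray centre (lock colour found at both ends in the side view, weight 2.9 N). Time to hand in.

```bash
python3 -c "
from h import *
s=state();print(s['position'],s['grasp_force'],np.abs(s['qd']).max());print(finish_job())"
```

```text
[ 0.59001441 -0.003453    0.2114339 ] 78.80656599998474 0.005244852968255263
the job is handed in; nothing more can be done
None
```

Job handed in at about 22 s: the cam lies flat on the mat, and the lock is held still on its side (about 95° from upright) some 0.22 m above the middle of the larger grey tray; since the arm can't tilt its tool, I stood the lock in the tray, tipped it over there and re-gripped it before lifting.

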